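Bus the returned crockery and slide the loaded tray under the returns shelf

TASK

Clear the returned crockery: stand the red mug, which is too tall to go under the returns shelf and is in the tray's way, upright on the shelf's slatted wooden top beside the white mug, and set the brown espresso cup from the counter upright on the flat of the steel tray next to the cup already there. Slide the loaded tray along the counter, flat and without lifting it, in between the legs of the shelf from its open side until it lies against the strip at the back, both cups staying upright on it and never touching the underside of the shelf. Leave everything else standing where it is.

Things in the scene. Friction and masses are not known exactly. Their poses are not given: they have to be found in the camera images.
- rack: returns shelf at the left end of the counter, fixed; slatted top on two dark bent-rod end frames. Origin on the counter midway between the frames; x along the shelf, z up, open side towards -y. Clear between the frames x = -175 to +175 mm. A dark steel strip across the back, 5 to 27 mm high, has its front at y = +60 mm: a tray against it has its centre at y = -9 mm, its near rim 24 mm out from under the top.
- deck: the slatted wooden top of the returns shelf, part of it, with the same origin (on the counter) and axes: 390 mm long (x), y from -54 to +64 mm, its underside 67 mm and its upper face 83 mm above the counter
- tray_centre (a point): centre of the oblong pressed-steel tray, half-way up (10.5 mm above the counter); x along its 330 mm length, y across its 138 mm width. Flat floor 3 mm thick, x from -120 to +130 mm, y from -46 to +46 mm. Rim 21 mm high; on the -y long side 22 mm thick (y from -69 to -47 mm), to be pinched from above with one finger inside the tray. 0.36 kg, slides on the counter
- tray: the same steel tray, origin at the centre of its underside, same axes
- cup_riding_centre (a point): brown espresso cup, white inside: round, 63 mm across the rim tapering to 45 mm at the foot, 50 mm high, hollow, 0.10 kg. Point: on the cup's axis, half-way up (25 mm above the foot). Its handle points along its own -y, reaching 55 mm from the axis, 14 mm thick, 13 to 48 mm above the foot. This one stands on the tray at the start, anywhere along its length.
- cup_riding: the same cup riding on the tray; origin 12 mm from the axis towards the handle, at the foot
- cup_loose_centre (a point): brown espresso cup, white inside: round, 63 mm across the rim tapering to 45 mm at the foot, 50 mm high, hollow, 0.10 kg. Point: on the cup's axis, half-way up (25 mm above the foot). Its handle points along its own -y, reaching 55 mm from the axis, 14 mm thick, 13 to 48 mm above the foot. This one stands on the counter to the right of the tray at the start.
- cup_loose: the same cup from the counter; origin 12 mm from the axis towards the handle, at the foot
- mug_red_centre (a point): red mug: round, 87 mm across, 97 mm high, hollow, walls about 5 to 8 mm thick, foot 70 mm across, 0.23 kg. Point: on its axis half-way up (48.5 mm above the foot). Its handle points along its own -y, reaching 75 mm from the axis, between 17 and 88 mm above the foot, up to 30 mm thick. It starts between the tray and the shelf.
- mug_red: the same red mug; origin 15.5 mm from the axis towards the handle, at the foot
- mug_white_centre (a point): white mug standing on the shelf's top, a bystander: 78 mm across, 102 mm high. Point: on its axis half-way up. Its handle points along its own -y, reaching 73 mm from the axis.
- sauce_amber: amber squeeze bottle, 57 mm across, 205 mm high, bystander on the right; origin at the centre of its foot
- sauce_cream: cream squeeze bottle, 57 mm across, 205 mm high, bystander at the back beside the tray's way; origin at the centre of its foot
- jug: steel milk jug, 103 x 69 mm, 92 mm high, bystander at the right front; origin at the centre of its foot
- tin: round sugar tin with a wooden lid, 92 mm across, 120 mm high, bystander on the right; origin at the centre of its foot

How it is judged:
By the outcome, as a careful person would: the job done as asked, in the order asked, and still so for the second after the job is handed in, with the robot touching nothing.
It also fails if it takes over 72 s, if anything falls off the work surface, if the arm or the gripper's body presses on something with over 40 N, if the wrist force passes 120 N, or if a joint passes its speed limit or range.

ROBOT

A 6-joint arm with a two-finger parallel gripper is mounted at the origin on a cart in front of the work surface, level with it; the furniture and walls round the work are solid. World frame = base frame: x ahead of the robot, y to its left, z up, the work surface at z = 0. Lengths are in m, angles in rad, forces in N, time in s.
With the tool pointing down it reaches from about 0.375 to 0.9 m from the base axis. Payload 3.1 kg.
Tool frame: the origin (TCP) lies on the front face of the gripper's body, between the roots of the fingers; the fingertips stand 70 mm ahead of it and the grasp point (between the pads) lies 51 mm ahead of it; z points along the fingers, y is the line along which they close (so a half turn about z gives the same grasp; the last joint's range is limited). The gripper opens to 87 mm and grips with 3 to 60 N. Pads are 19 mm wide; open, the fingers measure 117 mm over their backs; the gripper's body (75 mm by 190 mm) begins 51 mm behind the grasp point.
Start: joints at [1.145, 0.527, 1.433, -0, 1.181, -0.178], TCP at [0.153, 0.606, 0.292] pointing down, gripper open.
Joint ranges: [-3.08, 3.08], [-0.75, 2.2], [0.22, 2.44], [-1.43, 4.57], [0, 2.65], [-2.85, 2.85]. Speed limits (rad/s): [2.79, 2.79, 3.14, 3.14, 3.14, 3.14].

INTERFACE

Orientations are given as a unit quaternion [x, y, z, w].
In Python, from rig import robot, cams, ticket gives the robot as it stands. The module is installed in compiled form; this text tells all that it offers.
- The arm moves only by the shell command python3 -m crank 'ROWS' [FORCE]. ROWS is JSON, a list of rows, each a list of 7 numbers: the shift along the tool's x, y, z in cm, then the turn, a rotation vector about the tool's x, y, z in rad, then the closure, from 0 (fully open) to 1 (shut). A call has 1 to 5 rows; each row shifts and turns the commanded pose from where the row before left it, along the tool's axes as they then stand; what a row does not reach is not made up. A row lasts 1/8 s, in which the tool goes at most 62.5 mm and 10.7 degrees, less where a joint would pass 70% of its speed; a pose out of reach is approached as far as the arm can. A call is refused whole if a number of a shift passes 6.25 or a number of a turn 0.188, either way. A call with a gripper value outside its range is refused whole. The fingers move at their own pace and stop on an object; FORCE is the grip in N (left out, the last holds). Time passes only in rows, so rows that do not move let the fingers close. It gives the time, the measured TCP pose, the force, the opening and the grip force at its end, in the units of the state.
- robot.get_obs(): the state, without advancing time (a new reading comes with each control period).
- cams.camera(name): name is "scene" or "side" or "wrist"; returns the picture (400x640x3 uint8, red, green, blue); there is no depth.
- cams.camera_info(name): a dict with "intrinsics" (3x3 intrinsics, pixels), "dist" ([k1, k2, p1, p2, k3] as OpenCV has them; the pictures are not rectified), "pose" (4x4, takes a point from camera to world coordinates). Camera axes: x right, y down, z forward; pixel columns grow to the right and rows downward; lengths in m; the calibration is good to about 2 mm. A picture is of the moment at which its call begins: read the wrist's pose just before it. camera_info takes no time and is no camera call; for the wrist camera it gives the pose at the moment of the call.
- ticket.hand_in(): hands the job in; it is judged then, once.
The state is a dict: "time": time; "q": joint angles; "joint_velocities": joint speeds; "joint_torque": joint torques, N m; "position": TCP position; "tool_rot": TCP orientation; "ft_force": force on the tool from outside, world axes, zero at the start; "moment": the same for the moment, N m; "grip_width": finger opening in m; "grip_force": force on a finger pad.
Only numpy, scipy, OpenCV 4.12 (cv2) and the standard library are available. Lean on these libraries where they do the work, as an engineer would, in place of code of your own. Each camera call takes 0.05 s, during which the arm holds its last target. There are 200 camera calls.

## Working session

There is one attempt and no reset: what is moved stays moved. The work goes in short steps, Python scripts to look and compute and a shell command to move; the robot and the scene stay as the last step left them, time stands still between calls to the robot, and variables do not carry over. Pictures are saved under pics/ and viewed, at most 10 in all, crops included, and the job is handed in when it is done.

```bash
mkdir -p pics; python3 - <<'E'
from rig import robot, cams
import cv2, numpy as np
o=robot.get_obs(); print({k:np.round(v,3).tolist() for k,v in o.items()})
for n in ["scene","side"]:
    cv2.imwrite(f"pics/{n}0.png",cams.camera(n)[:,:,::-1])
    i=cams.camera_info(n); print(n,np.round(i["intrinsics"],1).tolist(),np.round(i["dist"],3).tolist(),np.round(i["pose"],3).tolist())
i=cams.camera_info("wrist"); print(np.round(i["intrinsics"],1).tolist(),np.round(i["pose"],3).tolist())
E
```

```text
{'time': 0.0, 'q': [1.145, 0.528, 1.434, 0.0, 1.181, -0.178], 'joint_velocities': [-0.0, 0.001, -0.0, 0.0, -0.001, 0.001], 'joint_torque': [0.001, -44.004, -17.66, 0.063, 0.058, -0.0], 'position': [0.153, 0.605, 0.291], 'tool_rot': [0.124, 0.992, -0.001, -0.0], 'ft_force': [-0.104, 0.036, -0.042], 'moment': [-0.005, 0.022, 0.057], 'grip_force': 0.0, 'grip_width': 0.087}
scene [[401.2, 0.0, 319.5], [0.0, 401.2, 192.5], [0.0, 0.0, 1.0]] [-0.033, 0.0, 0.0, 0.0, 0.0] [[0.644, -0.585, 0.492, -0.099], [-0.765, -0.486, 0.423, -0.644], [-0.009, -0.649, -0.761, 1.071], [0.0, 0.0, 0.0, 1.0]]
side [[499.3, 0.0, 314.9], [0.0, 499.3, 194.4], [0.0, 0.0, 1.0]] [0.045, 0.0, 0.0, 0.0, 0.0] [[0.756, -0.572, 0.318, -0.009], [-0.654, -0.663, 0.363, -0.7], [0.004, -0.483, -0.876, 1.576], [0.0, 0.0, 0.0, 1.0]]
[[281.4, 0.0, 320.6], [0.0, 281.4, 199.9], [0.0, 0.0, 1.0]] [[0.245, 0.936, 0.252, 0.083], [0.969, -0.236, -0.066, 0.623], [-0.002, 0.26, -0.966, 0.385], [0.0, 0.0, 0.0, 1.0]]
```

View pics/scene0.png

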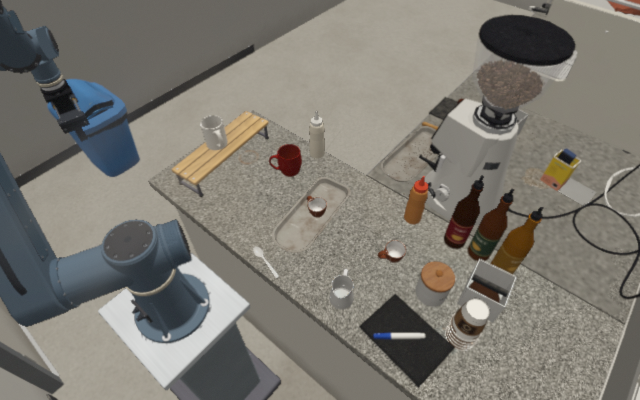

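View pics/side0.png

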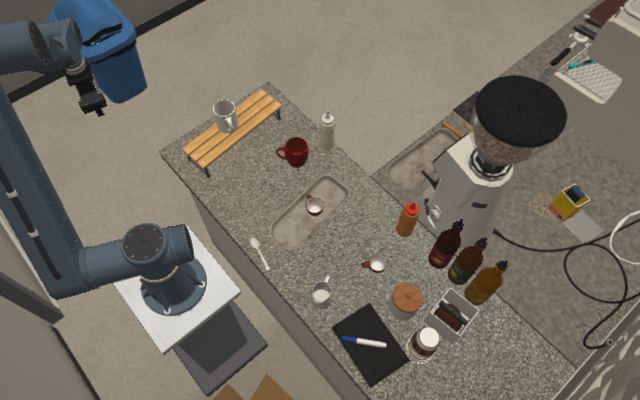

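```bash
cat > h.py <<'E'
from rig import robot, cams
import cv2, numpy as np
from scipy.spatial.transform import Rotation as R
def snap(n,name=None):
    i=cams.camera_info(n); im=cams.camera(n)
    if name: cv2.imwrite(f"pics/{name}.png",im[:,:,::-1])
    return im,i
def rays(i,uv):
    p=cv2.undistortPoints(np.array(uv,float).reshape(-1,1,2),np.array(i["intrinsics"]),np.array(i["dist"]))[:,0]
    T=np.array(i["pose"]); return T[:3,3],np.c_[p,np.ones(len(p))]@T[:3,:3].T
def plane(i,uv,z):
    o,d=rays(i,uv); return (o+d*((z-o[2])/d[:,2:]))[:,:2]
def pix(i,P):
    T=np.linalg.inv(np.array(i["pose"])); P=np.array(P,float).reshape(-1,3)
    return cv2.projectPoints(P,cv2.Rodrigues(T[:3,:3])[0],T[:3,3],np.array(i["intrinsics"]),np.array(i["dist"]))[0][:,0]
def big(m,box=None):
    m=m.astype(np.uint8)
    if box: z=np.zeros_like(m); a,b,c,d=box; z[b:d,a:c]=m[b:d,a:c]; m=z
    n,l,s,c=cv2.connectedComponentsWithStats(m); k=1+np.argmax(s[1:,4]); return (l==k).astype(np.uint8)
def crop(im,box,f,name):
    a,b,c,d=box; cv2.imwrite(f"pics/{name}.png",cv2.resize(im[b:d,a:c,::-1],None,fx=f,fy=f,interpolation=cv2.INTER_CUBIC))
E
python3 - <<'E'
from h import *
for n,dk in (("scene",(165,100,275,195)),("side",(175,80,290,175))):
    im,i=snap(n); hsv=cv2.cvtColor(im,cv2.COLOR_RGB2HSV); H,S,V=cv2.split(hsv)
    wood=(H>8)&(H<25)&(S>90)&(V>110)
    m=np.zeros_like(H); a,b,c,d=dk; m[b:d,a:c]=wood[b:d,a:c]
    m=cv2.morphologyEx(m,cv2.MORPH_CLOSE,np.ones((7,7)));m=big(m)
    p=np.argwhere(m)[:,::-1]; xy=plane(i,p,.083)
    r=cv2.minAreaRect((xy*1000).astype(np.float32)); print(n,"deck",r, cv2.boxPoints(r).round().tolist())
    red=big(((H<6)|(H>172))&(S>150),(250,120,330,190)); c=cv2.findContours(red,0,2)[0][0]
    print("red bbox",cv2.boundingRect(red),plane(i,p[:1],0) is not None and plane(i,np.argwhere(red)[:,::-1].mean(0),.05))
    crop(im,(165,90,430,285) if n=="scene" else (165,80,425,275),3,n+"c")
E
```

```text
scene deck ((490.56097412109375, 324.54376220703125), (390.64208984375, 122.12590789794922), 5.563877582550049) [[290.0, 366.0], [302.0, 245.0], [691.0, 283.0], [679.0, 404.0]]
red bbox (270, 145, 31, 31) [[0.6085578  0.11095009]]
side deck ((492.353759765625, 333.6183776855469), (391.49273681640625, 122.23226928710938), 5.463137626647949) [[292.0, 376.0], [303.0, 254.0], [693.0, 291.0], [681.0, 413.0]]
red bbox (277, 137, 31, 30) [[0.6079935  0.11542106]]
```

View pics/scenec.png

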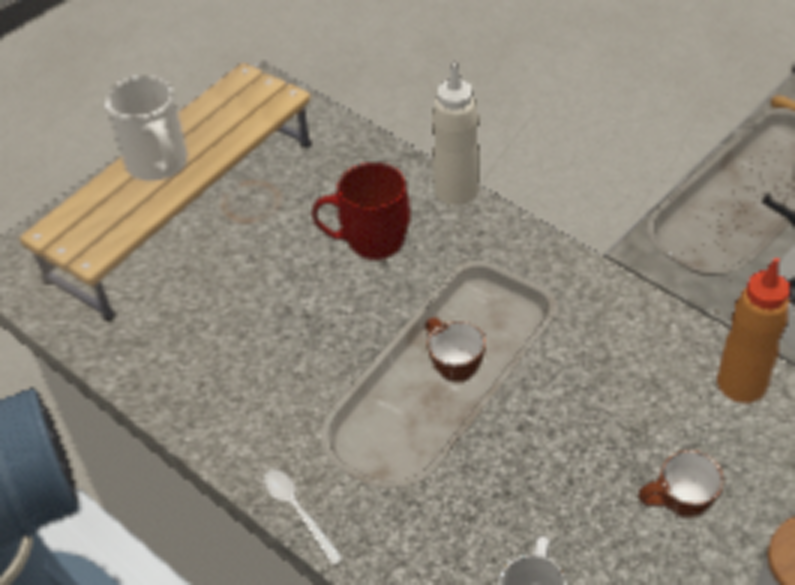

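View pics/sidec.png

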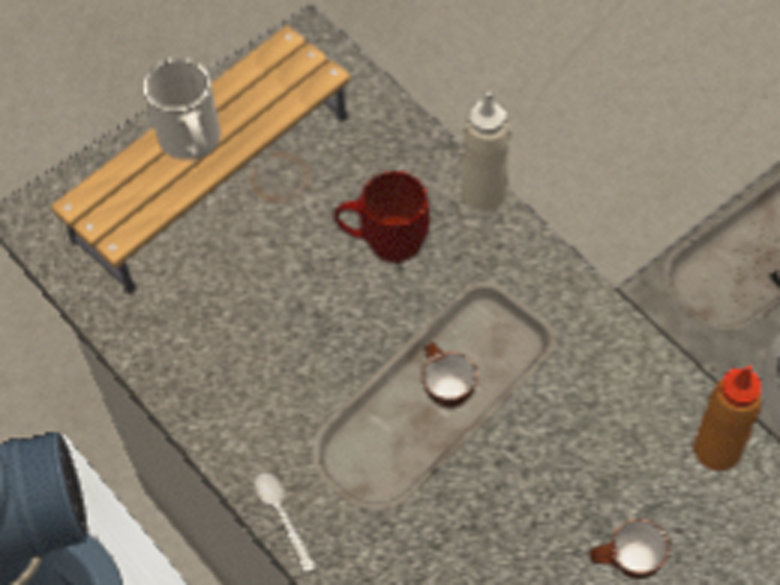

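The mug sits between the shelf and the tray, with its handle to the left. The riding cup is near the tray's middle, with its handle towards the shelf. The loose cup is at the right (scene crop about 692,478), with its handle to the left. Next I'll turn these pixels into positions.

```bash
cat >> h.py <<'E'
def goto(xyz,yaw=None,tilt=0,o=None):
    """print the shift (cm, tool axes) to xyz then the turn; yaw = world heading of tool y (deg)"""
    o=o or robot.get_obs(); r=R.from_quat(o["tool_rot"]); p=np.array(o["position"])
    print("shift cm",np.round(r.inv().apply(np.array(xyz)-p)*100,2), end=" ")
    if yaw is not None:
        best=None
        for k in (0,180):
            a=np.radians(yaw+k); y=np.array([np.cos(a),np.sin(a),0]); z=np.array([0,0,-1.])
            t=R.from_matrix(np.c_[np.cross(y,z),y,z]); v=(r.inv()*t).as_rotvec()
            if best is None or np.linalg.norm(v)<np.linalg.norm(best): best=v
        print("turn",np.round(best,3),"q6",round(o["q"][5],2),end="")
    print()
E
python3 - <<'E'
from h import *
S={"tray":([(330,425),(365,478),(430,478),(548,310),(530,282),(475,264)],.015),"ride rim":([(428,345),(486,345),(457,324),(457,368)],.053),"ride handle":([(433,325)],.035),
"loose rim":([(661,480),(722,480),(692,451),(692,508)],.05),"loose handle":([(650,493)],.03),"red rim":([(338,190),(408,190),(373,165),(373,212)],.097),"red handle":([(322,213)],.05),"white rim":([(108,95),(176,95),(142,78),(142,115)],.185),"white foot":([(157,170)],.083),"cream foot":([(457,190)],0)}
D={"tray":([(320,455),(350,500),(400,503),(553,335),(535,302),(485,288)],.015),"ride rim":([(422,378),(478,378),(450,353),(450,402)],.053),"ride handle":([(432,350)],.035),
"loose rim":([(610,546),(669,546),(640,520),(640,574)],.05),"loose handle":([(599,554)],.03),"red rim":([(361,200),(430,200),(395,172),(395,228)],.097),"red handle":([(343,215)],.05),"white rim":([(144,85),(212,85),(178,60),(178,110)],.185),"white foot":([(190,145)],.083),"cream foot":([(485,200)],0)}
for n,K,o in (("scene",S,(165,90)),("side",D,(165,80))):
    i=cams.camera_info(n)
    for k,(p,z) in K.items():
        w=plane(i,np.array(p)/3+o,z); 
        if k=="tray": r=cv2.minAreaRect((w*1000).astype(np.float32)); print(n,k,np.round(r[0]),np.round(r[1]),round(r[2],1))
        else: print(n,k,np.round(w.mean(0)*1000))
E
```

```text
scene tray [500. -94.] [323. 127.] 9.9
scene ride rim [ 513. -107.]
scene ride handle [529. -58.]
scene loose rim [ 534. -395.]
scene loose handle [ 506. -367.]
scene red rim [602.  96.]
scene red handle [567. 151.]
scene white rim [483. 339.]
scene white foot [471. 330.]
scene cream foot [739.  86.]
side tray [507. -98.] [336. 108.] 8.5
side ride rim [ 516. -103.]
side ride handle [530. -54.]
side loose rim [ 538. -391.]
side loose handle [ 505. -365.]
side red rim [607. 103.]
side red handle [564. 153.]
side white rim [482. 344.]
side white foot [474. 336.]
side cream foot [734.  81.]
```

```bash
python3 -m crank '[[-4.3,-4.1,-0.4,0,0,0,0],[-4.3,-4.1,-0.4,0,0,0,0],[-4.3,-4.1,-0.4,0,0,0,0],[-4.3,-4.1,-0.4,0,0,0,0],[-4.3,-4.1,-0.4,0,0,0,0]]' ; python3 -m crank '[[-4.3,-4.1,-0.4,0,0,0,0],[-4.3,-4.1,-0.4,0,0,0,0],[-4.3,-4.1,-0.4,0,0,0,0],[-4.3,-4.1,-0.4,0,0,0,0],[-4.3,-4.1,-0.4,0,0,0,0]]'; python3 -m crank '[[0,0,0,0,0,-0.17,0],[0,0,0,0,0,-0.17,0],[0,0,0,0,0,0,0]]'
python3 - <<'E'
from h import *
o=robot.get_obs(); print(np.round(o["position"],3),np.round(o["q"],2))
im,i=snap("wrist","w1")
print(np.round(i["pose"],3).tolist())
E
```

```text
time: 0.82
position: [0.3122, 0.3528, 0.3124]
tool_rot: [0.123, 0.992, 0.0, 0.0]
ft_force: [1.6, -0.1, 0.4]
grip_width: 0.0872
grip_force: 0.0
time: 1.45
position: [0.4703, 0.1011, 0.3325]
tool_rot: [0.124, 0.992, 0.0, 0.0]
ft_force: [1.0, 0.9, 0.2]
grip_width: 0.0872
grip_force: 0.0
time: 1.82
position: [0.4695, 0.1027, 0.3321]
tool_rot: [-0.045, 0.999, 0.0, -0.0]
ft_force: [-0.2, -0.5, -0.4]
grip_width: 0.0871
grip_force: 0.0
[0.47  0.103 0.332] [-0.02  0.28  1.73  0.    1.13 -1.68]
[[-0.09, 0.962, 0.259, 0.398], [0.996, 0.086, 0.023, 0.096], [-0.0, 0.26, -0.966, 0.426], [0.0, 0.0, 0.0, 1.0]]
```

View pics/w1.png

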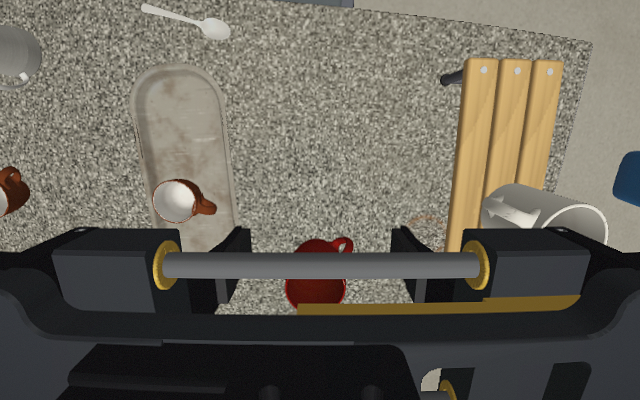

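The wrist picture shows the tray end at (135-237, 65-250), the riding cup's rim around (175,201) and the near end of the deck at (466,60)-(562,62). The red mug is half hidden behind the gripper at (317,280).

```bash
python3 - <<'E'
from h import *
i=cams.camera_info("wrist")
def w(p,z): return np.round(plane(i,p,z)*1000,1).tolist()
print("deck near corners, front edge",w([(466,60),(562,62),(446,245)],.083))
print("tray outer (rim top .021) left, right, near end",w([(131,105),(160,245),(228,105),(239,225),(180,63)],.021))
print("ride rim",w([(153,201),(198,201),(175,180),(175,222)],.053),"handle",w([(208,208)],.03))
print("red rim circ",w([(285,285),(346,285),(316,312)],.097), "handle",w([(342,244)],.05))
print("white rim",w([(530,230),(608,232)],.185))
E
```

```text
deck near corners, front edge [[310.6, 254.8], [298.1, 371.1], [537.1, 276.7]]
tray outer (rim top .021) left, right, near end [[392.8, -171.7], [603.1, -141.4], [382.8, -33.5], [557.4, -15.2], [333.1, -99.9]]
ride rim [[520.4, -128.3], [514.7, -64.1], [487.6, -95.4], [548.8, -98.2]] handle [[531.4, -59.2]]
red rim circ [[606.7, 67.5], [599.4, 148.0], [644.9, 112.0]] handle [[561.8, 141.9]]
white rim [[474.2, 301.0], [469.8, 383.9]]
```

```bash
python3 -m crank '[[-3.4,-1.3,3.3,0,0,0,0.54],[-3.4,-1.3,3.3,0,0,0,0.54],[-3.4,-1.3,3.3,0,0,0,0.54],[-3.4,-1.3,3.3,0,0,0,0.54],[0,0,0,0,0,0,0.54]]' 50
python3 - <<'E'
from h import *
a,i=snap("scene"); b,j=snap("side"); c,k=snap("wrist")
A=cv2.resize(a[110:190,230:350],None,fx=3.3,fy=3.3,interpolation=2);B=cv2.resize(b[100:180,240:360],None,fx=3.3,fy=3.3,interpolation=2)
C=cv2.resize(c[170:340,200:440],None,fx=1.65,fy=1.65)
print(A.shape,B.shape,C.shape)
out=np.zeros((A.shape[0]+C.shape[0],A.shape[1]+B.shape[1],3),np.uint8); out[:A.shape[0],:A.shape[1]]=A; out[:B.shape[0],A.shape[1]:]=B; out[A.shape[0]:,:C.shape[1]]=C
cv2.imwrite("pics/hov.png",out[:,:,::-1])
E
```

```text
time: 2.5
position: [0.6105, 0.0632, 0.1967]
tool_rot: [-0.045, 0.999, 0.0, -0.002]
ft_force: [0.0, -1.1, 0.3]
grip_width: 0.0456
grip_force: 0.0
(264, 396, 3) (264, 396, 3) (280, 396, 3)
```

View pics/hov.png

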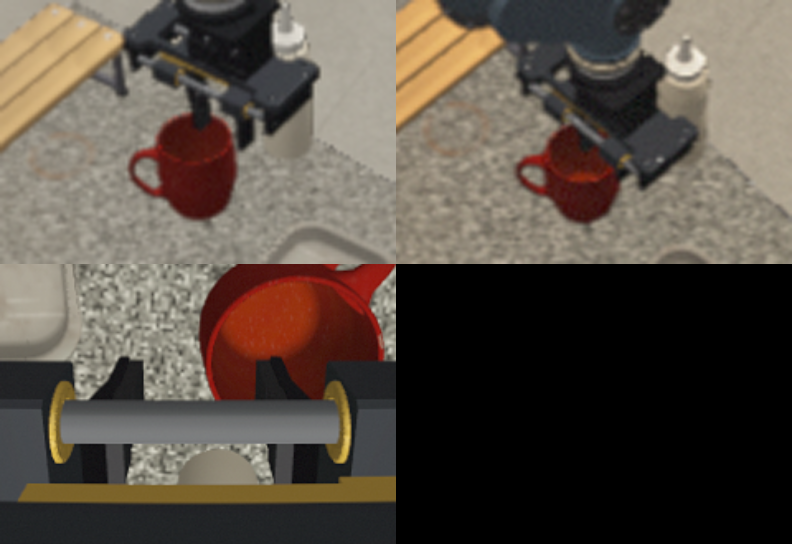

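Both fingers are over the mug's near wall. In the wrist inset the rim spans (208,355) to (383,345), with its top edge at (300,277). I'll compute the rim centre from those.

```bash
python3 - <<'E'
from h import *
i=cams.camera_info("wrist")
p=np.array([(208,355),(383,345),(300,277),(225,312),(365,300)],float); p[:,1]-=264; p=p/1.65+(200,170)
w=plane(i,p,.097)*1000; print(w.round(1).tolist())
(c,r)=cv2.minEnclosingCircle(w.astype(np.float32)); print(c,r)
A=np.c_[2*w,np.ones(5)]; s=np.linalg.lstsq(A,(w**2).sum(1),rcond=None)[0]; print(s[:2],np.sqrt(s[2]+s[0]**2+s[1]**2))
E
```

```text
[[609.4, 68.1], [597.6, 146.4], [570.2, 104.2], [588.8, 73.6], [577.7, 134.3]]
(603.5047607421875, 107.2519302368164) 39.627864837646484
[609.6383699  108.38890094] 40.32082312401126
```

```bash
python3 -m crank '[[0,0.5,1.5,0,0,0,0.54],[0,0,2.5,0,0,0,0.54],[0,0,2.4,0,0,0,0.54],[0,0,0,0,0,0,0.54]]' 50; python3 -m crank '[[0,0,0,0,0,0,1],[0,0,0,0,0,0,1],[0,0,0,0,0,0,1],[0,0,0,0,0,0,1]]' 50
```

```text
time: 3.15
position: [0.6073, 0.0694, 0.135]
tool_rot: [-0.046, 0.999, 0.0, -0.002]
ft_force: [-0.3, -0.5, 0.4]
grip_width: 0.0405
grip_force: 0.0
time: 3.65
position: [0.6096, 0.0688, 0.1368]
tool_rot: [-0.046, 0.999, 0.0, 0.001]
ft_force: [1.6, 1.1, 0.1]
grip_width: 0.0081
grip_force: 25.0
```

```bash
python3 -m crank '[[0,0,-1,0,0,0,1],[0,0,-3,0,0,0,1],[0,0,-4,0,0,0,1],[0,0,-4,0,0,0,1],[0,0,0,0,0,0,1]]' 50; python3 -m crank '[[-0.2,2.2,0,0,0,0,1],[-0.4,5.2,0,0,0,0,1],[-0.5,5.5,0,0,0,0,1],[-0.4,5.2,0,0,0,0,1],[-0.2,3.2,0,0,0,0,1]]';python3 -m crank '[[0,0.8,0,0,0,0,1],[0,0,0,0,0,0,1],[0,0,0,0,0,0,1]]'
python3 - <<'E'
from h import *
a,i=snap("scene"); b,j=snap("side"); c,k=snap("wrist")
A=cv2.resize(a[70:190,150:300],None,fx=2.6,fy=2.6,interpolation=2);B=cv2.resize(b[60:180,160:310],None,fx=2.6,fy=2.6,interpolation=2)
C=cv2.resize(c[20:300,200:640],None,fx=.886,fy=.886)
out=np.zeros((600,800,3),np.uint8); out[:A.shape[0],:390]=A; out[:B.shape[0],390:780]=B; out[312:312+C.shape[0],:C.shape[1]]=C
cv2.imwrite("pics/pl.png",out[:,:,::-1])
E
```

```text
time: 4.28
position: [0.6113, 0.0685, 0.2601]
tool_rot: [-0.046, 0.999, -0.001, 0.004]
ft_force: [-0.2, 0.7, -2.1]
grip_width: 0.0073
grip_force: 49.3
time: 4.9
position: [0.6044, 0.286, 0.2534]
tool_rot: [-0.047, 0.999, -0.0, -0.002]
ft_force: [0.6, -1.0, -2.3]
grip_width: 0.0075
grip_force: 49.2
time: 5.28
position: [0.6057, 0.2891, 0.2555]
tool_rot: [-0.046, 0.999, -0.0, -0.001]
ft_force: [0.3, -0.6, -2.2]
grip_width: 0.0074
grip_force: 49.3
```

View pics/pl.png

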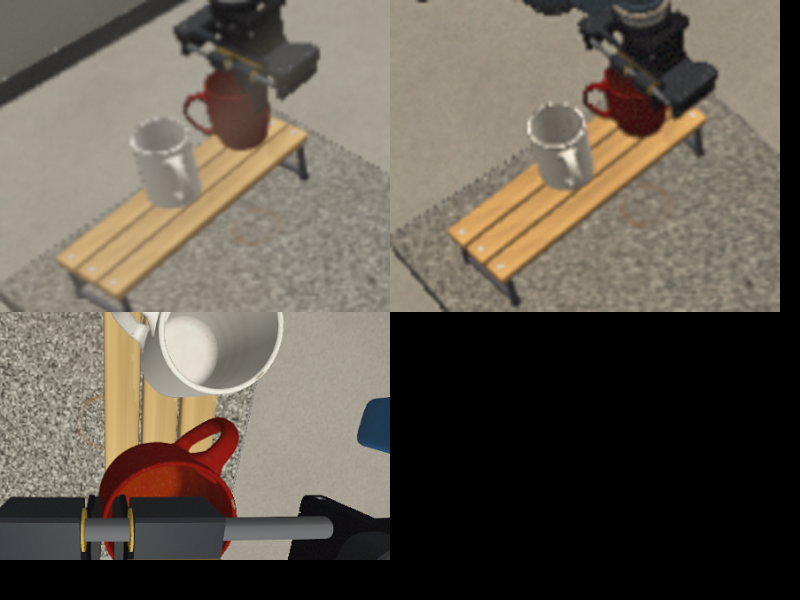

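```bash
python3 -m crank '[[0,1.2,0,0,0,0,1],[0,0,1.5,0,0,0,1],[0,0,1.3,0,0,0,1],[0,0,0.4,0,0,0,1],[0,0,0,0,0,0,1]]'; python3 -m crank '[[0,0,0.2,0,0,0,1],[0,0,0,0,0,0,1]]'; python3 -m crank '[[0,0,0.2,0,0,0,1],[0,0,0,0,0,0,1]]'
```

```text
time: 6.05
position: [0.6045, 0.3021, 0.2233]
tool_rot: [-0.046, 0.999, -0.0, -0.001]
ft_force: [0.8, -0.5, -2.9]
grip_width: 0.0076
grip_force: 49.3
time: 6.3
position: [0.6049, 0.3023, 0.2225]
tool_rot: [-0.046, 0.999, 0.0, 0.0]
ft_force: [0.5, 0.0, -2.5]
grip_width: 0.0071
grip_force: 49.3
time: 6.55
position: [0.605, 0.3022, 0.2205]
tool_rot: [-0.046, 0.999, 0.0, 0.0]
ft_force: [-0.1, 0.3, -2.2]
grip_width: 0.0074
grip_force: 49.3
```

```bash
python3 -m crank '[[0,0,0.15,0,0,0,1],[0,0,0,0,0,0,1]]'; python3 -m crank '[[0,0,0.15,0,0,0,1],[0,0,0,0,0,0,1]]'; python3 -m crank '[[0,0,0.1,0,0,0,1],[0,0,0,0,0,0,1]]'
```

```text
time: 6.8
position: [0.6055, 0.3021, 0.22]
tool_rot: [-0.046, 0.999, -0.0, 0.001]
ft_force: [-0.0, -0.9, 5.0]
grip_width: 0.0071
grip_force: 49.7
time: 7.05
position: [0.6055, 0.302, 0.22]
tool_rot: [-0.046, 0.999, -0.0, 0.001]
ft_force: [-2.0, -2.2, 10.0]
grip_width: 0.0075
grip_force: 50.0
time: 7.3
position: [0.6055, 0.302, 0.22]
tool_rot: [-0.046, 0.999, -0.0, 0.002]
ft_force: [-3.5, -3.8, 14.3]
grip_width: 0.007
grip_force: 50.2
```

```bash
python3 -m crank '[[0,0,-0.2,0,0,0,1],[0,0,0,0,0,0,0.6],[0,0,0,0,0,0,0.6],[0,0,-0.5,0,0,0,0.6]]' 25; python3 -m crank '[[0,0,-3,0,0,0,0.6],[0,0,-5,0,0,0,0.6],[0,0,-2,0,0,0,0.6],[0,0,0,0,0,0,0]]' 
python3 - <<'E'
from h import *
# view pose for loose cup: camera 72mm toward tool +x; stay at yaw ~95
goto((.47,-.30,.25))
a,i=snap("scene","s2")
hsv=cv2.cvtColor(a,cv2.COLOR_RGB2HSV);H,S,V=cv2.split(hsv)
m=big(((H<6)|(H>172))&(S>150),(200,60,300,190)); print(cv2.boundingRect(m))
E
```

```text
time: 7.8
position: [0.6041, 0.3023, 0.2221]
tool_rot: [-0.046, 0.999, -0.0, -0.001]
ft_force: [0.1, -0.0, -0.3]
grip_width: 0.0295
grip_force: 0.0
time: 8.3
position: [0.6055, 0.3027, 0.3254]
tool_rot: [-0.046, 0.999, 0.001, 0.002]
ft_force: [-0.2, 0.5, 0.2]
grip_width: 0.039
grip_force: 0.0
shift cm [ 19.09 -58.77   7.39] 
(225, 113, 3, 1)
```

```bash
python3 -m crank '[[2,-5.3,0.7,0,0,0,0],[2,-5.3,0.7,0,0,0,0],[2,-5.3,0.7,0,0,0,0],[2,-5.3,0.7,0,0,0,0],[2,-5.3,0.7,0,0,0,0]]' ; python3 -m crank '[[2,-5.3,0.7,0,0,0,0],[2,-5.3,0.7,0,0,0,0],[2,-5.3,0.7,0,0,0,0],[2,-5.3,0.7,0,0,0,0],[2,-5.3,0.7,0,0,0,0]]'; python3 -m crank '[[2,-5.3,0.7,0,0,0.16,0],[0,0,0,0,0,0.16,0],[0,0,0,0,0,0.16,0],[0,0,0,0,0,0.16,0],[0,0,0,0,0,0.17,0]]'
python3 - <<'E'
from h import *
snap("wrist","w2")
s,i=snap("scene","s3")
E
```

```text
time: 8.98
position: [0.5279, 0.0278, 0.2862]
tool_rot: [-0.046, 0.999, 0.0, -0.002]
ft_force: [0.6, 0.6, 0.4]
grip_width: 0.0852
grip_force: 0.0
time: 9.6
position: [0.4529, -0.2449, 0.2514]
tool_rot: [-0.046, 0.999, 0.001, -0.001]
ft_force: [0.7, -0.4, 0.6]
grip_width: 0.0868
grip_force: 0.0
time: 10.22
position: [0.4384, -0.2977, 0.2443]
tool_rot: [0.354, 0.935, 0.001, -0.002]
ft_force: [0.7, 0.0, 0.8]
grip_width: 0.0873
grip_force: 0.0
```

View pics/w2.png

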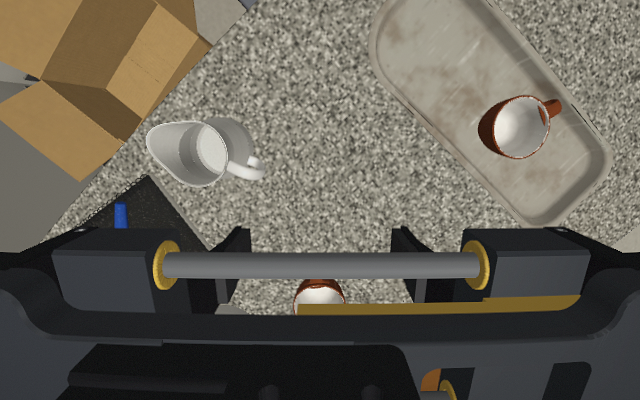

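The loose cup shows at (294-345, 280-312), just past the gripper's bar, so it lies further from the gripper than I assumed. The whole far end of the tray is in view with the riding cup's rim at (521,127), and the jug is at (205,155).

```bash
python3 - <<'E'
from h import *
i=cams.camera_info("wrist"); im=cv2.imread("pics/w2.png")
def w(p,z): return np.round(plane(i,p,z)*1000,1).tolist()
print("loose rim l,r",w([(294,300),(345,300)],.05))
print("ride rim",w([(492,127),(550,127),(521,96),(521,158)],.053))
print("tray -y edge",w([(372,62),(445,140),(520,215)],.021),"+y edge",w([(515,5),(605,140)],.021),"end",w([(590,195)],.021))
print("jug rim",w([(147,140),(228,160),(262,170)],.09))
s=cams.camera_info("scene"); print("tin,amber,jug scene",w([(0,0)],0) and np.round(plane(s,[(437,270)],.12)*1000).tolist(),np.round(plane(s,[(413,218)],0)*1000).tolist())
hsv=cv2.cvtColor(im,cv2.COLOR_BGR2HSV)[276:320,280:360]; H,S,V=cv2.split(hsv)
m=(S>90)&((H<15)|(H>170)); p=np.argwhere(m); print(len(p),[ (r+276,int(p[p[:,0]==r][:,1].min()+280),int(p[p[:,0]==r][:,1].max()+280)) for r in np.unique(p[:,0])])
E
```

```text
loose rim l,r [[513.7, -405.9], [553.3, -360.6]]
ride rim [[497.8, -122.0], [537.7, -74.5], [491.9, -82.6], [544.6, -115.1]]
tray -y edge [[371.1, -168.3], [487.4, -156.6], [622.1, -136.6]] +y edge [[423.3, -18.7], [612.7, -7.9]] end [[660.5, -54.3]]
jug rim [[292.2, -374.4], [352.8, -332.7], [379.2, -316.1]]
tin,amber,jug scene [[508.0, -532.0]] [[707.0, -359.0]]
428 [(np.int64(279), 305, 332), (np.int64(280), 304, 334), (np.int64(281), 303, 335), (np.int64(282), 302, 336), (np.int64(283), 302, 337), (np.int64(284), 300, 337), (np.int64(285), 300, 338), (np.int64(286), 300, 339), (np.int64(287), 299, 339), (np.int64(288), 298, 340), (np.int64(289), 298, 340), (np.int64(290), 297, 340), (np.int64(291), 297, 341), (np.int64(292), 297, 341), (np.int64(293), 297, 342), (np.int64(294), 296, 342), (np.int64(295), 295, 342), (np.int64(296), 295, 343), (np.int64(297), 295, 343), (np.int64(298), 295, 343), (np.int64(299), 294, 344), (np.int64(300), 294, 344), (np.int64(301), 294, 344), (np.int64(302), 293, 345), (np.int64(303), 293, 345), (np.int64(304), 293, 293), (np.int64(305), 293, 293), (np.int64(306), 293, 293), (np.int64(307), 293, 293), (np.int64(308), 293, 293), (np.int64(309), 293, 293), (np.int64(310), 293, 294), (np.int64(311), 294, 294), (np.int64(312), 294, 294), (np.int64(313), 294, 294), (np.int64(314), 294, 295)]
```

```bash
python3 -m crank '[[-4.5,0,2.4,0,0,0,0],[-4.5,0,2.5,0,0,0,0],[-4.5,0,2.5,0,0,0,0],[0,0,0,0,0,0.16,0],[0,0,0,0,0,0.16,0]]' 15; python3 -m crank '[[0,0,0,0,0,0,0]]'
python3 - <<'E'
from h import *
goto((.539,-.388,.084),30)
im,i=snap("wrist","w3")
hsv=cv2.cvtColor(im,cv2.COLOR_RGB2HSV); H,S,V=cv2.split(hsv)
m=((S>90)&((H<15)|(H>170))).astype(np.uint8); m[:,:200]=0;m[:,440:]=0; m[300:]=0
p=np.argwhere(m); print([(int(r),int(p[p[:,0]==r][:,1].min()),int(p[p[:,0]==r][:,1].max())) for r in np.unique(p[:,0])][::4])
# expected rim outline/axis points
print(pix(i,[(.539,-.388,.05),(.539-.743*.05,-.388+.669*.05,.03),(.539+.0273,-.388+.0158,.05),(.539-.0273,-.388-.0158,.05)]).round().tolist())
E
```

```text
time: 10.95
position: [0.5406, -0.3868, 0.1695]
tool_rot: [0.497, 0.868, 0.001, -0.002]
ft_force: [0.4, 0.7, -0.4]
grip_width: 0.0867
grip_force: 0.0
time: 11.08
position: [0.5406, -0.3867, 0.1706]
tool_rot: [0.494, 0.869, 0.0, -0.001]
ft_force: [0.3, -0.0, 0.0]
grip_width: 0.0872
grip_force: 0.0
shift cm [-0.05 -0.2   8.66] turn [-0.001 -0.003  0.014] q6 -1.33
[(154, 292, 298), (158, 286, 301), (162, 285, 303), (166, 286, 305), (170, 287, 308), (174, 289, 310), (178, 291, 320), (182, 292, 331), (186, 292, 339), (190, 289, 344), (194, 288, 348), (198, 285, 351), (202, 283, 353), (206, 281, 355), (210, 280, 356), (214, 279, 357), (218, 279, 357), (222, 280, 357), (226, 280, 356), (230, 282, 355), (234, 284, 354), (238, 286, 351), (242, 289, 348), (246, 294, 344), (250, 300, 338)]
[[319.0, 217.0], [301.0, 154.0], [359.0, 217.0], [280.0, 216.0]]
```

```bash
python3 -m crank '[[0,-0.2,2,0,0,0,0],[0,0,3,0,0,0,0],[0,0,2.6,0,0,0,0],[0,0,1,0,0,0,0],[0,0,0,0,0,0,0]]' 15; python3 -m crank '[[0,0,0,0,0,0,0.5],[0,0,0,0,0,0,1],[0,0,0,0,0,0,1],[0,0,0,0,0,0,1],[0,0,0,0,0,0,1]]' 15;  python3 -m crank '[[0,0,-1,0,0,0,1],[0,0,-3,0,0,0,1],[0,0,-3,0,0,0,1],[0,0,-1,0,0,0,1],[0,0,0,0,0,0,1]]'
```

```text
time: 11.75
position: [0.5391, -0.3881, 0.0857]
tool_rot: [0.495, 0.869, 0.0, -0.001]
ft_force: [-0.0, -0.2, -0.1]
grip_width: 0.0871
grip_force: 0.0
time: 12.38
position: [0.5396, -0.3886, 0.0869]
tool_rot: [0.496, 0.868, -0.0, 0.0]
ft_force: [-1.9, -0.6, 3.3]
grip_width: 0.0606
grip_force: 14.7
time: 13.0
position: [0.5394, -0.3884, 0.1667]
tool_rot: [0.496, 0.868, -0.0, 0.0]
ft_force: [-0.3, -0.6, -0.6]
grip_width: 0.0604
grip_force: 14.9
```

```bash
python3 -m crank '[[3,0.5,0,0,0,0,1],[5,0.8,0,0,0,0,1],[5.5,0.9,0,0,0,0,1],[5.5,0.9,0,0,0,0,1],[5.5,0.9,0,0,0,0,1]]'; python3 -m crank '[[4,0.6,0,0,0,0,1],[2.5,0.3,0,0,0,0,1],[0,0,0,0,0,0,1],[0,0,0,0,0,0,1]]'
python3 - <<'E'
from h import *
goto((.4246,-.096,.17))
im,i=snap("wrist","w4")
hsv=cv2.cvtColor(im,cv2.COLOR_RGB2HSV); H,S,V=cv2.split(hsv)
m=((S>90)&((H<15)|(H>170))).astype(np.uint8); m[:,:200]=0;m[:,440:]=0; m[300:]=0
p=np.argwhere(m); print([(int(r),int(p[p[:,0]==r][:,1].min()),int(p[p[:,0]==r][:,1].max())) for r in np.unique(p[:,0])][::5])
o=robot.get_obs(); x,y,z=o["position"]; print(pix(i,[(x,y,z-.036),(x+.0315*.861,y+.0315*.507,z-.036),(x-.0315*.861,y-.0315*.507,z-.036)]).round().tolist())
E
```

```text
time: 13.62
position: [0.4478, -0.1551, 0.1652]
tool_rot: [0.496, 0.868, 0.0, -0.001]
ft_force: [0.2, -0.2, -0.1]
grip_width: 0.0602
grip_force: 14.9
time: 14.12
position: [0.425, -0.0973, 0.1659]
tool_rot: [0.496, 0.868, -0.0, 0.001]
ft_force: [0.3, -0.3, -1.6]
grip_width: 0.0605
grip_force: 14.9
shift cm [ 0.13  0.04 -0.41] 
[(167, 283, 288), (172, 272, 293), (177, 268, 296), (182, 268, 299), (187, 269, 302), (192, 270, 305), (197, 272, 309), (202, 274, 321), (207, 276, 337), (212, 278, 347), (217, 279, 354), (222, 276, 360), (227, 273, 439), (232, 272, 424), (237, 268, 423), (242, 265, 413), (247, 262, 378), (252, 262, 379), (283, 264, 379), (288, 265, 376), (293, 268, 374), (298, 272, 370)]
[[322.0, 269.0], [384.0, 269.0], [261.0, 269.0]]
```

```bash
python3 -m crank '[[0.1,0,2,0,0,0,1],[0,0,3,0,0,0,1],[0,0,1.8,0,0,0,1],[0,0,0.4,0,0,0,1],[0,0,0,0,0,0,1]]'; python3 -m crank '[[0,0,0.25,0,0,0,1],[0,0,0,0,0,0,1]]'; python3 -m crank '[[0,0,0.2,0,0,0,1],[0,0,0,0,0,0,1]]'; python3 -m crank '[[0,0,0.15,0,0,0,1],[0,0,0,0,0,0,1]]'
```

```text
time: 14.8
position: [0.424, -0.0963, 0.0941]
tool_rot: [0.496, 0.868, -0.0, 0.0]
ft_force: [-0.3, -0.6, 0.3]
grip_width: 0.0603
grip_force: 14.9
time: 15.05
position: [0.4238, -0.0957, 0.0922]
tool_rot: [0.496, 0.868, 0.0, 0.001]
ft_force: [0.3, 0.2, -0.8]
grip_width: 0.0602
grip_force: 14.9
time: 15.3
position: [0.4236, -0.0955, 0.0898]
tool_rot: [0.496, 0.868, -0.0, 0.0]
ft_force: [-0.2, 1.3, -0.3]
grip_width: 0.06
grip_force: 14.9
time: 15.55
position: [0.4238, -0.0959, 0.0888]
tool_rot: [0.496, 0.868, -0.0, 0.001]
ft_force: [-1.5, -1.9, 5.1]
grip_width: 0.0602
grip_force: 14.7
```

```bash
python3 -m crank '[[0,0,0,0,0,0,0.5],[0,0,0,0,0,0,0],[0,0,0,0,0,0,0],[0,0,-1,0,0,0,0],[0,0,-3,0,0,0,0]]'; python3 -m crank '[[0,0,-5,0,0,0,0],[0,0,-5,0,0,0,0],[0,0,-3,0,0,-0.16,0],[0,0,0,0,0,-0.18,0],[0,0,0,0,0,-0.18,0]]'; python3 -m crank '[[0,0,0,0,0,-0.18,0],[0,0,0,0,0,-0.18,0],[0,0,0,0,0,-0.18,0],[0,0,0,0,0,-0.1,0],[0,0,0,0,0,0,0]]'
python3 - <<'E'
from h import *
o=robot.get_obs(); print(np.round(o["q"],2)); goto((.475,-.148,.25),97)
snap("wrist","w5")
print(np.round(cams.camera_info("wrist")["pose"],3).tolist())
E
```

```text
time: 16.18
position: [0.4229, -0.0952, 0.1281]
tool_rot: [0.496, 0.868, -0.0, -0.002]
ft_force: [-0.2, 1.3, 0.4]
grip_width: 0.0855
grip_force: 0.0
time: 16.8
position: [0.4233, -0.0953, 0.2594]
tool_rot: [0.253, 0.967, -0.0, 0.001]
ft_force: [0.0, -0.2, -0.7]
grip_width: 0.0867
grip_force: 0.0
time: 17.42
position: [0.4232, -0.0953, 0.2586]
tool_rot: [-0.061, 0.998, 0.0, -0.0]
ft_force: [1.0, 0.1, -0.2]
grip_width: 0.0873
grip_force: 0.0
[-0.48  0.33  1.93  0.    0.88 -2.17]
shift cm [-4.51 -5.86  0.86] turn [ 0.    -0.    -0.001] q6 -2.17
[[-0.12, 0.958, 0.259, 0.352], [0.993, 0.116, 0.031, -0.104], [-0.0, 0.261, -0.965, 0.352], [0.0, 0.0, 0.0, 1.0]]
```

View pics/w5.png

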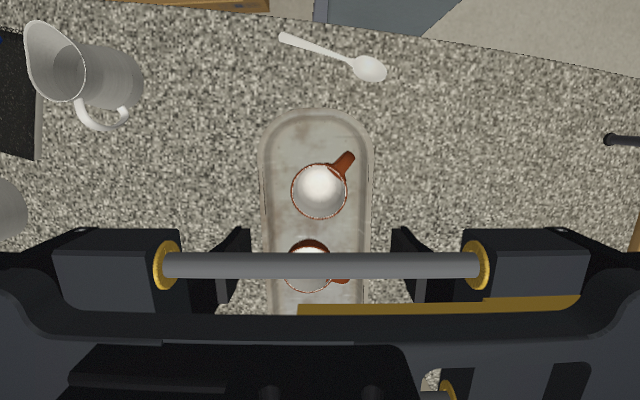

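The cup is upright on the tray floor at (319,190). The riding cup is just beyond it at (310,265), with a clear gap between them. The tray's outer edges run at about column 260 on the left and 371 on the right.

```bash
python3 - <<'E'
from h import *
i=cams.camera_info("wrist")
def w(p,z): return np.round(plane(i,p,z)*1000,1).tolist()
print("-y edge",w([(258,170),(268,310)],.021),"+y edge",w([(373,150),(367,310)],.021),"near end",w([(315,107)],.021))
print("loose",w([(291,190),(347,190),(319,163),(319,219)],.053), "ride l,r", w([(286,258),(333,258)],.053))
E
```

```text
-y edge [[413.1, -171.9], [605.3, -146.6]] +y edge [[373.4, -40.1], [588.8, -11.3]] near end [[334.0, -112.9]]
loose [[424.9, -128.0], [417.5, -67.4], [391.9, -101.2], [454.3, -93.7]] ride l,r [[506.8, -126.3], [500.2, -71.8]]
```

```bash
python3 -m crank '[[-2.25,-3.2,2,0,0,0,0.52],[-2.25,-3.2,2,0,0,0,0.52],[0,0,4,0,0,0,0.52],[0,0,2.8,0,0,-0.01,0.52],[0,0,0,0,0,0,0.52]]' 30
python3 - <<'E'
from h import *
goto((.4759,-.1534,.077),97.5); print(robot.get_obs()["grip_width"])
E
```

```text
time: 18.1
position: [0.4748, -0.153, 0.1486]
tool_rot: [-0.065, 0.998, 0.001, -0.002]
ft_force: [-0.3, 0.5, 0.0]
grip_width: 0.0461
grip_force: 0.0
shift cm [-0.14 -0.08  7.16] turn [ 0.003 -0.004 -0.   ] q6 -2.24
0.046058461315510744
```

```bash
python3 -m crank '[[-0.1,0,2.5,0,0,0,0.53],[0,0,3,0,0,0,0.53],[0,0,1.2,0,0,0,0.53],[0,0,0.4,0,0,0,0.53],[0,0,0,0,0,0,0.53]]' 30; python3 -m crank '[[0,0,0,0,0,0,0.7],[0,0,0,0,0,0,0.8],[0,0,0,0,0,0,0.9],[0,0,0,0,0,0,0.9]]' 30
```

```text
time: 18.73
position: [0.4774, -0.1537, 0.08]
tool_rot: [-0.066, 0.998, -0.0, 0.001]
ft_force: [-0.3, 0.6, 0.3]
grip_width: 0.0409
grip_force: 0.0
time: 19.23
position: [0.4774, -0.154, 0.0795]
tool_rot: [-0.066, 0.998, -0.001, 0.001]
ft_force: [0.2, -1.6, 2.0]
grip_width: 0.0151
grip_force: 27.0
```

```bash
python3 -m crank '[[0,0,0,0,0,0.011,0.9],[0,0,0,0,0,0.011,0.9],[0,0,0,0,0,0.011,0.9],[-0.07,0.5,0,0,0,0,0.9],[-0.13,1,0,0,0,0,0.9]]'; python3 -m crank '[[-0.2,1.5,0,0,0,0,0.9],[-0.2,1.5,0,0,0,0,0.9],[-0.2,1.5,0,0,0,0,0.9],[-0.13,1,0,0,0,0,0.9],[-0.07,0.5,0,0,0,0,0.9]]'
python3 - <<'E'
from h import *
o=robot.get_obs(); print(np.round(o["position"],4),o["grip_width"]); goto((.4872,.1542,.0795),95.6)
im,i=snap("wrist","w6")
hsv=cv2.cvtColor(im,cv2.COLOR_RGB2HSV); H,S,V=cv2.split(hsv)
m=((S>90)&((H<12)|(H>170))&(V<200)).astype(np.uint8); m[300:]=0
n,l,s,c=cv2.connectedComponentsWithStats(m); print([(s[k].tolist()) for k in range(1,n) if s[k,4]>60])
E
```

```text
time: 19.85
position: [0.4781, -0.1392, 0.0795]
tool_rot: [-0.049, 0.999, -0.001, 0.001]
ft_force: [-0.1, -4.5, 4.7]
grip_width: 0.015
grip_force: 27.5
time: 20.48
position: [0.48, -0.0778, 0.0795]
tool_rot: [-0.05, 0.999, -0.0, 0.001]
ft_force: [-0.8, -6.5, 4.9]
grip_width: 0.0148
grip_force: 27.6
[ 0.48   -0.0778  0.0795] 0.014769343384497976
shift cm [-3.020e+00  2.302e+01 -2.000e-02] turn [-0.001  0.001  0.002] q6 -2.06
[[391, 91, 161, 161, 3694], [491, 126, 31, 36, 271]]
```

```bash
python3 -m crank '[[-0.13,1,0,0,0,0,0.9],[-0.2,1.5,0,0,0,0,0.9],[-0.26,2,0,0,0,0,0.9],[-0.26,2,0,0,0,0,0.9],[-0.26,2,0,0,0,0,0.9]]'; python3 -m crank '[[-0.26,2,0,0,0,0,0.9],[-0.26,2,0,0,0,0,0.9],[-0.26,2,0,0,0,0,0.9],[-0.26,2,0,0,0,0,0.9],[-0.2,1.5,0,0,0,0,0.9]]';  python3 -m crank '[[-0.13,1,0,0,0,0,0.9],[-0.07,0.5,0,0,0,0,0.9],[0,0,0,0,0,0,0.9],[0,0,0,0,0,0,0.9]]'
python3 - <<'E'
from h import *
o=robot.get_obs(); goto((.4872,.1542,.0795),95.6)
im,i=snap("wrist","w7"); im,i=snap("scene","s7"); a,k=snap("side","d7")
E
```

```text
time: 21.15
position: [0.4823, 0.0078, 0.0794]
tool_rot: [-0.05, 0.999, -0.0, 0.0]
ft_force: [0.6, -5.9, 5.8]
grip_width: 0.015
grip_force: 27.7
time: 21.78
position: [0.4844, 0.1037, 0.0794]
tool_rot: [-0.05, 0.999, -0.0, -0.001]
ft_force: [0.3, -7.0, 6.8]
grip_width: 0.0151
grip_force: 27.8
time: 22.28
position: [0.4848, 0.1189, 0.0794]
tool_rot: [-0.049, 0.999, 0.0, -0.001]
ft_force: [0.9, -2.0, 6.7]
grip_width: 0.015
grip_force: 27.6
shift cm [-0.59  3.49 -0.01] turn [ 0.    -0.002  0.001] q6 -1.65
```

```bash
python3 - <<'E'
from h import *
i=cams.camera_info("wrist"); im=cv2.imread("pics/w7.png"); hsv=cv2.cvtColor(im,cv2.COLOR_BGR2HSV); H,S,V=cv2.split(hsv)
wood=((H>10)&(H<26)&(S>70)&(V>110)).astype(np.uint8); wood[300:]=0; m=big(cv2.morphologyEx(wood,cv2.MORPH_CLOSE,np.ones((9,9))))
print("wood box",cv2.boundingRect(m))
h=cv2.convexHull(np.argwhere(m)[:,::-1].astype(np.int32)); ap=cv2.approxPolyDP(h,4,True)[:,0]
print(ap.tolist(), (plane(i,ap,.083)*1000).round(1).tolist())
br=((S>90)&((H<9)|(H>170))&(V<190)).astype(np.uint8); br[300:]=0
n,l,s,c=cv2.connectedComponentsWithStats(br); print([s[k].tolist() for k in range(1,n) if s[k,4]>60])
E
```

```text
wood box (495, 117, 53, 33)
[[547, 117], [512, 149], [495, 119]] [[403.0, 183.1], [414.3, 174.0], [405.7, 166.0]]
[]
```

```bash
python3 -m crank '[[0,0,0,0,0,0,0.7],[0,0,0,0,0,0,0.53],[0,0,0,0,0,0,0.53],[0,0,-2,0,0,0,0.53],[0,0,-5,0,0,0,0.53]]'; python3 -m crank '[[0.5,0,-6,0,0,0,0.2],[1,0,-6,0,0,0,0],[2,1,-5,0,0,0,0],[2,1,-1,0,0,0,0],[0,0,0,0,0,0,0]]'
python3 - <<'E'
from h import *
snap("wrist","w8"); o=robot.get_obs(); print(np.round(o["q"],2))
i=cams.camera_info("wrist"); im=cv2.imread("pics/w8.png"); hsv=cv2.cvtColor(im,cv2.COLOR_BGR2HSV); H,S,V=cv2.split(hsv)
wood=((H>10)&(H<26)&(S>70)&(V>110)).astype(np.uint8); wood[230:]=0; m=big(cv2.morphologyEx(wood,cv2.MORPH_CLOSE,np.ones((15,15))))
print("wood box",cv2.boundingRect(m))
ap=cv2.approxPolyDP(cv2.convexHull(np.argwhere(m)[:,::-1].astype(np.int32)),3,True)[:,0]
print(ap.tolist(), (plane(i,ap,.083)*1000).round(1).tolist())
br=((S>90)&((H<12)|(H>170))&(V<190)).astype(np.uint8); br[230:]=0
n,l,s,c=cv2.connectedComponentsWithStats(br); print([s[k].tolist() for k in range(1,n) if s[k,4]>60])
E
```

```text
time: 23.05
position: [0.4839, 0.1187, 0.1479]
tool_rot: [-0.049, 0.999, 0.0, -0.003]
ft_force: [1.0, 0.1, 0.0]
grip_width: 0.0405
grip_force: 0.0
time: 23.68
position: [0.4275, 0.1336, 0.3299]
tool_rot: [-0.05, 0.999, 0.0, 0.0]
ft_force: [0.5, 0.2, -0.3]
grip_width: 0.082
grip_force: 0.0
[ 0.05  0.24  1.81 -0.    1.1  -1.62]
wood box (421, 93, 113, 137)
[[531, 96], [511, 225], [421, 229], [436, 94]] [[297.3, 368.8], [457.1, 387.3], [474.0, 268.3], [309.1, 254.6]]
[[331, 154, 52, 54, 350]]
```

```bash
python3 - <<'E'
from h import *
i=cams.camera_info("wrist"); im=cv2.imread("pics/w8.png"); g=cv2.cvtColor(im,cv2.COLOR_BGR2GRAY).astype(np.float32)
sd=np.sqrt(np.maximum(cv2.blur(g*g,(5,5))-cv2.blur(g,(5,5))**2,0))
m=(cv2.blur(sd,(5,5))<9).astype(np.uint8); m[228:]=0; m[:,:250]=0; m[:,425:]=0
m=big(m)
for r in (110,130,150,170,190,210,225):
    c=np.flatnonzero(m[r]); print(r,c.min() if len(c) else None,c.max() if len(c) else None)
print(cv2.boundingRect(m))
crop(im[:,:,::-1],(250,40,560,240),2.5,"w8c")
E
```

```text
110 None None
130 332 375
150 312 388
170 308 388
190 313 386
210 313 379
225 314 378
(308, 119, 82, 109)
```

View pics/w8c.png

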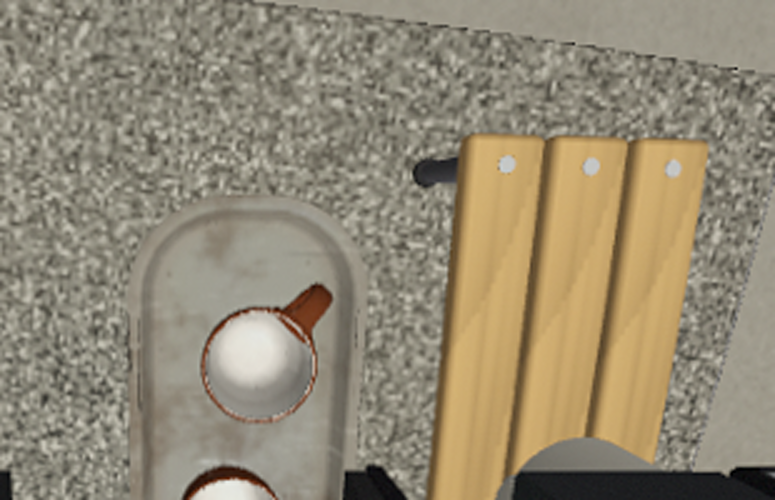

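The tray's near end is at crop row 196, its sides are at about column 130 and columns 370 to 357, both cups are upright, and the shelf's front leg foot is at (425,172).

```bash
python3 - <<'E'
from h import *
i=cams.camera_info("wrist")
def w(p,z): return (plane(i,np.array(p,float)/2.5+(250,40),z)*1000).round(1).tolist()
print("-y",w([(128,270),(133,480)],.018),"+y",w([(370,290),(357,470)],.018),"end",w([(250,196)],.018),"foot",w([(425,172)],.005))
E
```

```text
-y [[392.3, 101.6], [519.2, 115.1]] +y [[389.5, 240.8], [499.0, 251.6]] end [[345.0, 165.6]] foot [[320.7, 264.9]]
```

```bash
python3 -m crank '[[-2.7,-2.85,3,0,0,0,0],[-2.7,-2.85,5,0,0,0,0],[-2.7,-2.85,5,0,0,0,0],[0,0,0,0,0,0.175,0],[0,0,0,0,0,0.175,0]]'; python3 -m crank '[[0,0,0,0,0,0.175,0],[0,0,0,0,0,0.175,0],[0,0,0,0,0,0.175,0],[0,0,0,0,0,0.175,0],[0,0,0,0,0,0.175,0]]';python3 -m crank '[[0,0,0,0,0,0.175,0],[0,0,0,0,0,0.175,0],[0,0,0,0,0.175,0,0],[0,0,0,0,0.175,0,0],[0,0,0,0,0,0,0]]'
python3 - <<'E'
from h import *
o=robot.get_obs(); r=R.from_quat(o["tool_rot"]); print(np.round(o["q"],2)); print(r.as_matrix().round(3).tolist())
goto((.5162,.0564,.074))
E
```

```text
time: 24.35
position: [0.517, 0.0559, 0.1971]
tool_rot: [0.129, 0.992, -0.0, -0.003]
ft_force: [0.2, -1.0, 0.5]
grip_width: 0.0872
grip_force: 0.0
time: 24.98
position: [0.5171, 0.0564, 0.1989]
tool_rot: [0.536, 0.844, -0.001, -0.001]
ft_force: [0.6, 0.4, 0.3]
grip_width: 0.0867
grip_force: 0.0
time: 25.6
position: [0.5175, 0.0545, 0.1987]
tool_rot: [0.665, 0.727, 0.116, -0.129]
ft_force: [-0.7, -0.4, -0.2]
grip_width: 0.0872
grip_force: 0.0
[-0.26  0.56  1.78  0.4   0.97 -0.6 ]
[[-0.083, 0.996, -0.034], [0.936, 0.09, 0.34], [0.342, -0.003, -0.94]]
shift cm [-4.08 -0.08 11.79]
```

```bash
python3 -m crank '[[-1.36,0,3.93,0,0,0,0],[-1.36,0,3.93,0,0,0,0],[-1.02,0,2.95,0,0,0,0],[-0.34,0,0.98,0,0,0,0],[0,0,0,0,0,0,0]]'; python3 -m crank '[[0.94,0,0.342,0,0,0,0],[0.47,0,0.171,0,0,0,0],[0.28,0,0.1,0,0,0,0],[0.28,0,0.1,0,0,0,0],[0.28,0,0.1,0,0,0,0]]'
python3 - <<'E'
from h import *
def rack(p): d=np.array(p[:2])*1000-(498.3,326); c,s=np.cos(.096),np.sin(.096); return np.round([d[0]*c+d[1]*s,-d[0]*s+d[1]*c],1)
o=robot.get_obs(); print(rack(o["position"]),np.round(o["ft_force"],1))
E
```

```text
time: 26.22
position: [0.5165, 0.0595, 0.0756]
tool_rot: [0.662, 0.729, 0.116, -0.129]
ft_force: [-0.1, -0.2, 0.8]
grip_width: 0.0868
grip_force: 0.0
time: 26.85
position: [0.515, 0.0823, 0.0764]
tool_rot: [0.662, 0.729, 0.117, -0.128]
ft_force: [0.2, -4.8, 1.0]
grip_width: 0.0872
grip_force: 1.7
[  -6.7 -244.2] [ 0.2 -4.8  1. ]
```

```bash
python3 -m crank '[[0.47,0,0.171,0,0,0,0],[0.75,0,0.274,0,0,0,0],[0.94,0,0.342,0,0,0,0],[0.94,0,0.342,0,0,0,0],[0.94,0,0.342,0,0,0,0]]'; python3 -m crank '[[0.75,0,0.274,0,0,0,0],[0.47,0,0.171,0,0,0,0],[0.28,0,0.1,0,0,0,0],[0,0,0,0,0,0,0]]'
python3 - <<'E'
from h import *
def rack(p): d=np.array(p[:2])*1000-(498.3,326); c,s=np.cos(.096),np.sin(.096); return np.round([d[0]*c+d[1]*s,-d[0]*s+d[1]*c],1)
o=robot.get_obs(); print(rack(o["position"]))
r=R.from_quat(o["tool_rot"]).inv(); print(r.apply([-.0958,.9954,0]).round(3))
for n in("side","scene"):
    im,i=snap(n,n+"9"); H,S,V=cv2.split(cv2.cvtColor(im,cv2.COLOR_RGB2HSV))
    br=((S>110)&((H<10)|(H>172))&(V<170)).astype(np.uint8); br[:,:150]=0; br[:,340:]=0; br[250:]=0
    k,l,s,c=cv2.connectedComponentsWithStats(br); print(n,[(s[q].tolist(),(plane(i,[c[q]],.03)*1000).round().tolist()) for q in range(1,k) if s[q,4]>12])
E
```

```text
time: 27.48
position: [0.5102, 0.1265, 0.0763]
tool_rot: [0.662, 0.729, 0.117, -0.129]
ft_force: [0.4, -4.1, 1.1]
grip_width: 0.0869
grip_force: 1.6
time: 27.98
position: [0.5086, 0.142, 0.0763]
tool_rot: [0.662, 0.729, 0.117, -0.129]
ft_force: [0.3, -1.3, 0.5]
grip_width: 0.0867
grip_force: 0.5
[  -7.4 -184.2]
[ 0.939 -0.001  0.344]
side [([221, 157, 6, 6, 23], [[396.0, 269.0]])]
scene [([221, 108, 13, 11, 45], [[662.0, 501.0]]), ([235, 127, 12, 6, 35], [[624.0, 381.0]]), ([213, 173, 5, 6, 14], [[399.0, 275.0]]), ([222, 176, 13, 8, 46], [[414.0, 219.0]])]
```

```bash
python3 -m crank '[[-1.5,0,-0.55,0,0,0,0],[0,0,0,0,0.15,0,0],[-0.29,0,0.53,0,0,0,0],[0,0,0,0,0,0,0]]'
python3 - <<'E'
from h import *
def rack(p): d=np.array(p[:2])*1000-(498.3,326); c,s=np.cos(.096),np.sin(.096); return np.round([d[0]*c+d[1]*s,-d[0]*s+d[1]*c],1)
o=robot.get_obs(); print(rack(o["position"]))
r=R.from_quat(o["tool_rot"]).inv(); print(r.apply([-.0958,.9954,0]).round(3),r.apply([0,0,-1]).round(3))
E
```

```text
time: 28.58
position: [0.5099, 0.1252, 0.0697]
tool_rot: [0.652, 0.717, 0.165, -0.183]
ft_force: [-0.0, -0.1, 0.1]
grip_width: 0.0868
grip_force: 0.0
[  -7.7 -201. ]
[ 0.878 -0.002  0.478] [-0.478  0.002  0.878]
```

```bash
python3 -m crank '[[0.35,0,0.19,0,0,0,0],[0.26,0,0.14,0,0,0,0],[0.35,0,0.19,0,0,0,0],[0.62,0,0.34,0,0,0,0],[0.7,0,0.38,0,0,0,0]]'; python3 -m crank '[[0.79,0,0.43,0,0,0,0],[0.79,0,0.43,0,0,0,0],[0.7,0,0.38,0,0,0,0],[0.44,0,0.24,0,0,0,0],[0.26,0,0.14,0,0,0,0]]'
python3 - <<'E'
from h import *
def rack(p): d=np.array(p[:2])*1000-(498.3,326); c,s=np.cos(.096),np.sin(.096); return np.round([d[0]*c+d[1]*s,-d[0]*s+d[1]*c],1)
o=robot.get_obs(); print(rack(o["position"]))
E
```

```text
time: 29.2
position: [0.5083, 0.1517, 0.0704]
tool_rot: [0.652, 0.717, 0.167, -0.182]
ft_force: [0.3, -2.3, 0.5]
grip_width: 0.0869
grip_force: 1.4
time: 29.82
position: [0.5045, 0.1856, 0.0704]
tool_rot: [0.652, 0.717, 0.166, -0.183]
ft_force: [0.4, -2.9, -0.0]
grip_width: 0.0871
grip_force: 1.4
[  -7.3 -140.3]
```

```bash
python3 -m crank '[[0.26,0,0.14,0,0,0,0],[0.26,0,0.14,0,0,0,0],[0.26,0,0.14,0,0,0,0],[0.26,0,0.14,0,0,0,0],[0.18,0,0.1,0,0,0,0]]'; python3 -m crank '[[0.18,0,0.1,0,0,0,0],[0.09,0,0.05,0,0,0,0],[0,0,0,0,0,0,0]]'; python3 -m crank '[[0.09,0,0.05,0,0,0,0],[0.09,0,0.05,0,0,0,0],[0,0,0,0,0,0,0]]';
```

```text
time: 30.45
position: [0.5033, 0.1993, 0.0704]
tool_rot: [0.652, 0.717, 0.166, -0.183]
ft_force: [1.6, -3.2, -1.5]
grip_width: 0.087
grip_force: 1.4
time: 30.82
position: [0.503, 0.2023, 0.0705]
tool_rot: [0.652, 0.717, 0.166, -0.183]
ft_force: [0.6, -1.8, -2.0]
grip_width: 0.0872
grip_force: 1.0
time: 31.2
position: [0.5029, 0.2043, 0.0705]
tool_rot: [0.652, 0.717, 0.166, -0.183]
ft_force: [1.3, -1.9, -0.8]
grip_width: 0.0871
grip_force: 1.2
```

```bash
for k in 1; do :; done; python3 -m crank '[[0.09,0,0.05,0,0,0,0],[0.09,0,0.05,0,0,0,0],[0,0,0,0,0,0,0]]' | sed -n 2,4p; python3 -m crank '[[0.09,0,0.05,0,0,0,0],[0.09,0,0.05,0,0,0,0],[0,0,0,0,0,0,0]]'| sed -n 2,4p; python3 -m crank '[[0.09,0,0.05,0,0,0,0],[0,0,0,0,0,0,0]]'| sed -n 2,4p
```

```text
position: [0.5027, 0.2064, 0.0705]
tool_rot: [0.652, 0.717, 0.166, -0.183]
ft_force: [0.1, -2.3, -0.8]
position: [0.5025, 0.2084, 0.0704]
tool_rot: [0.652, 0.717, 0.166, -0.183]
ft_force: [0.3, -2.3, -0.9]
position: [0.5024, 0.2094, 0.0704]
tool_rot: [0.652, 0.717, 0.166, -0.183]
ft_force: [-0.5, -1.9, -0.2]
```

```bash
python3 -m crank '[[0.09,0,0.05,0,0,0,0],[0.09,0,0.05,0,0,0,0],[0,0,0,0,0,0,0]]' | sed -n '2p;4p'; python3 -m crank '[[0.09,0,0.05,0,0,0,0],[0.09,0,0.05,0,0,0,0],[0,0,0,0,0,0,0]]'| sed -n '2p;4p'; python3 -m crank '[[0.09,0,0.05,0,0,0,0],[0.09,0,0.05,0,0,0,0],[0,0,0,0,0,0,0]]'| sed -n '2p;4p'
```

```text
position: [0.5022, 0.2115, 0.0704]
ft_force: [0.8, -2.6, -0.5]
position: [0.5023, 0.2126, 0.0703]
ft_force: [-0.2, -6.0, 0.8]
position: [0.5025, 0.2132, 0.07]
ft_force: [-0.1, -12.7, 0.8]
```

```bash
python3 -m crank '[[0.09,0,0.05,0,0,0,0],[0.09,0,0.05,0,0,0,0],[0,0,0,0,0,0,0]]'; python3 - <<'E'
from h import *
o=robot.get_obs(); print(np.round(o["moment"],2),np.round(o["ft_force"],1))
E
python3 -m crank '[[-0.26,0,-0.14,0,0,0,0],[-0.88,0,-0.48,0,0,0,0],[-1.75,0,-0.96,0,0,0,0],[-1.5,0,-2.5,0,0,0,0],[0,0,-4,0,0,0,0]]'; python3 -m crank '[[0,0,-5,0,0,0,0],[0,0,-5,0,-0.17,0,0],[0,0,-5,0,-0.17,0,0],[0,0,-2,0,-0.17,0,0],[0,0,0,0,0,0,0]]'
python3 - <<'E'
from h import *
o=robot.get_obs(); print(np.round(o["position"],3),np.round(o["q"],2))
w,i=snap("wrist","w10"); a,j=snap("scene","s10"); b,k=snap("side","d10")
H,S,V=cv2.split(cv2.cvtColor(w,cv2.COLOR_RGB2HSV))
print(np.round(i["pose"],2).tolist()); print(pix(i,[(.345,.2,.02),(.31,.255,.083),(.68,.29,.083),(.5,.24,.02)]).round().tolist())
E
```

```text
time: 33.7
position: [0.5026, 0.2139, 0.0697]
tool_rot: [0.652, 0.718, 0.165, -0.179]
ft_force: [-0.8, -20.2, 2.9]
grip_width: 0.0869
grip_force: 8.0
[-3.09  0.2   0.21] [ -0.8 -20.2   2.9]
time: 34.33
position: [0.5079, 0.1403, 0.1198]
tool_rot: [0.652, 0.716, 0.166, -0.185]
ft_force: [0.1, 0.6, -0.4]
grip_width: 0.0869
grip_force: 0.0
time: 34.95
position: [0.5151, 0.0754, 0.2769]
tool_rot: [0.671, 0.741, -0.002, 0.004]
ft_force: [-0.3, -0.5, -1.4]
grip_width: 0.0874
grip_force: 0.0
[0.515 0.075 0.277] [-0.07  0.41  1.71 -0.01  1.02 -0.16]
[[1.0, 0.09, 0.03, 0.51], [0.1, -0.96, -0.27, 0.15], [0.0, 0.27, -0.96, 0.37], [0.0, 0.0, 0.0, 1.0]]
[[185.0, 61.0], [118.0, -18.0], [522.0, -15.0], [322.0, 37.0]]
```

```bash
python3 -m crank '[[3,0,-3,0,0,0,0],[4,0,-3,0,0,0,0],[3,0,0,0,0,0,0],[0,0,0,0,0,0,0]]' | sed -n '2p;4p'
python3 - <<'E'
from h import *
im,i=snap("wrist","w11"); H,S,V=cv2.split(cv2.cvtColor(im,cv2.COLOR_RGB2HSV))
wood=((H>10)&(H<26)&(S>70)&(V>90)).astype(np.uint8); m=big(cv2.morphologyEx(wood,cv2.MORPH_CLOSE,np.ones((9,9)))); print(cv2.boundingRect(m))
g=cv2.cvtColor(im,cv2.COLOR_RGB2GRAY).astype(np.float32); sd=cv2.blur(np.sqrt(np.maximum(cv2.blur(g*g,(5,5))-cv2.blur(g,(5,5))**2,0)),(15,3))
for c in range(140,520,40):
    r=np.flatnonzero(m[:,c]); e=r.max() if len(r) else 0
    q=e+4+np.flatnonzero(sd[e+4:e+80,c]>9) ; q=q[q>e+12]
    t=q.min() if len(q) else 0
    print(c,e,(plane(i,[(c,e)],.083)*1000).round(1).tolist(),t,(plane(i,[(c,t)],.02)*1000).round(1).tolist())
for n in("s10","d10"):
    a=cv2.cvtColor(cv2.imread(f"pics/{n}.png"),cv2.COLOR_BGR2RGB); H,S,V=cv2.split(cv2.cvtColor(a,cv2.COLOR_RGB2HSV)); j=cams.camera_info("scene" if n[0]=="s" else "side")
    br=((S>90)&((H<12)|(H>172))&(V<170)).astype(np.uint8); br[:,:150]=0; br[:,340:]=0; br[250:]=0
    k,l,s,c=cv2.connectedComponentsWithStats(br); print(n,[s[q].tolist() for q in range(1,k) if s[q,4]>5])
    print(pix(j,[(.423,.283,.03),(.519,.281,.03),(.602,.338,.13)]).round().tolist())
E
```

```text
position: [0.505, 0.1745, 0.3323]
ft_force: [-0.2, -0.8, 0.2]
(151, 0, 348, 99)
140 0 [[284.9, 359.0]] 42 [[244.3, 328.3]]
180 97 [[329.7, 258.8]] 110 [[298.4, 243.8]]
220 97 [[377.1, 262.6]] 110 [[355.2, 248.5]]
260 96 [[423.7, 267.8]] 109 [[410.9, 254.7]]
300 96 [[469.8, 272.0]] 109 [[466.0, 259.8]]
340 96 [[515.6, 276.4]] 109 [[520.9, 265.1]]
380 96 [[561.6, 281.1]] 109 [[575.8, 270.7]]
420 96 [[607.8, 286.1]] 110 [[631.4, 275.3]]
460 97 [[654.9, 290.3]] 110 [[687.6, 281.5]]
500 0 [[679.4, 396.7]] 35 [[722.1, 382.8]]
s10 [[221, 102, 31, 31, 557], [229, 152, 11, 10, 55], [211, 167, 9, 8, 30]]
[[219.0, 170.0], [239.0, 156.0], [241.0, 117.0]]
d10 [[248, 112, 15, 4, 40], [240, 135, 10, 7, 28]]
[[228.0, 153.0], [249.0, 140.0], [254.0, 102.0]]
```

```bash
python3 - <<'E'
from h import *
i=cams.camera_info("wrist"); im=cv2.imread("pics/w11.png"); g=cv2.cvtColor(im,cv2.COLOR_BGR2GRAY).astype(np.float32)
c,s=np.cos(.0965),np.sin(.0965)
W=lambda x,y,z:(.4983+(x*c-y*s)/1000,.329+(x*s+y*c)/1000,z)
for x in (-110,-60,0,60,110):
    print(x,"pred row near rim outer (top .021, foot 0), inner",pix(i,[W(x,-78,.021),W(x,-78,0),W(x,-56,.021)]).round().tolist())
# row-wise texture across straight rim span
for r in range(98,135,2):
    print(r,[round(float(g[r,a:a+45].std()),1) for a in (230,275,320,365,410)],[int(g[r,a:a+45].mean()) for a in (230,320,410)])
E
```

```text
-110 pred row near rim outer (top .021, foot 0), inner [[249.0, 117.0], [252.0, 118.0], [248.0, 101.0]]
-60 pred row near rim outer (top .021, foot 0), inner [[285.0, 117.0], [287.0, 117.0], [284.0, 101.0]]
0 pred row near rim outer (top .021, foot 0), inner [[328.0, 117.0], [328.0, 117.0], [328.0, 100.0]]
60 pred row near rim outer (top .021, foot 0), inner [[371.0, 117.0], [369.0, 117.0], [372.0, 101.0]]
110 pred row near rim outer (top .021, foot 0), inner [[407.0, 117.0], [403.0, 118.0], [408.0, 101.0]]
98 [5.2, 6.6, 2.5, 6.0, 40.4] [154, 157, 122]
100 [3.3, 6.8, 1.8, 4.6, 39.3] [153, 156, 120]
102 [4.8, 8.7, 2.8, 3.4, 19.9] [151, 154, 137]
104 [6.8, 9.3, 4.5, 2.8, 22.6] [147, 150, 126]
106 [9.1, 9.0, 6.3, 3.0, 16.2] [144, 148, 131]
108 [5.4, 7.3, 6.1, 4.1, 19.3] [130, 127, 126]
110 [11.1, 5.1, 6.4, 2.9, 19.0] [122, 111, 126]
112 [9.6, 4.1, 6.0, 4.5, 16.7] [135, 127, 129]
114 [5.0, 7.2, 8.2, 5.0, 18.1] [145, 139, 135]
116 [7.7, 6.4, 7.4, 4.2, 14.6] [141, 137, 139]
118 [19.4, 12.1, 14.7, 10.2, 15.8] [133, 120, 137]
120 [22.9, 15.4, 23.3, 21.3, 19.5] [137, 129, 139]
122 [16.3, 16.9, 20.3, 20.1, 19.2] [138, 133, 129]
124 [20.7, 19.4, 17.4, 18.6, 20.3] [134, 137, 137]
126 [18.1, 18.4, 22.6, 26.4, 19.1] [135, 129, 125]
128 [15.0, 16.5, 22.3, 21.6, 21.0] [136, 132, 127]
130 [21.7, 21.5, 18.8, 19.6, 23.9] [136, 135, 132]
132 [15.9, 17.5, 15.2, 22.2, 17.7] [130, 143, 126]
134 [19.6, 15.0, 26.3, 26.9, 25.3] [145, 139, 134]
```

```bash
python3 -c "
from rig import ticket
print(ticket.hand_in())"
```

```text
the job is handed in; nothing more can be done
None
```

The job is handed in, though no verdict came back: the red mug stands on the shelf beside the white one, and the loaded tray lies against the back strip. The near rim measured where a seated tray's should be. My last look at the cups was just before the final push; since then only colour masks show their fronts where expected.

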